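Set and clamp the rotary specimen stage

TASK

Set the rotary specimen stage: with a fingertip, push the dial's upright peg round until the dial's index line is in line with the long target line on the scale collar. Then push the clamp slide fully home towards the dial and move clear, leaving the dial on its line. Work gently and only push: nothing is to be pinched or lifted, the cassette stays lying in the middle of the dial, and the things beside the stage stay where they are.

Things in the scene. Friction and masses are not known exactly. Their poses are not given: they have to be found in the camera images.
- stage: the rotary specimen stage, bolted down: a grey square base plate 170 x 170 x 12 mm with a round aluminium scale collar (164 mm across, top at z = 22 mm) and on it the turning aluminium dial (124 mm across, top at z = 30 mm). Origin: underside of the base on the dial's axis, z up. A grey bracket 56 mm wide and 22 mm high runs out from the base along the stage's own -y to y = -142 mm and carries the clamp slide.
- dial (a joint): turn of the dial about the vertical axis through the stage's origin, rad, growing counter-clockwise seen from above; 0 when the index line points along the stage's own +x; stops at -1.9 and 1.9. It turns with light friction (about 2 N at the peg) and stays where it is left.
- dial_centre (a point): centre of the dial's top face, on its axis
- index_tip (a point): outer end of the index line, at the dial's rim (62 mm from the axis, z = 30 mm). The index line is the single black radial line on the dial's top, 24 mm long and 2.6 mm wide, opposite the peg. The dial is set when it points at the target line.
- target_line (a point): where the index tip must come: inner end of the target line, 62 mm from the axis, given at the height of the dial's top (z = 30 mm). The target line is the only long, thick one (16 mm long, 2.6 mm wide) of the collar's black radial lines (the others are 7 mm long, every 10 degrees); a small steel block (10 x 9 mm) sits on the collar's edge at its outer end. The collar is fixed; from the start the dial has to turn counter-clockwise to it by about 0.6 to 2.3 rad.
- peg_middle (a point): middle of the black upright finger peg on the dial: 18 mm in diameter, from z = 30 to 60 mm, its axis 52 mm from the dial's axis, opposite the index line. This point is at z = 45 mm. Push it sideways.
- clamp (a joint): travel of the clamp slide along the stage's own +y towards the dial's axis, m: 0 to 0.004 at the start (drawn back), 0.022 fully home against its stop, its shoe then at the dial's rim. Friction about 2 N; it stays where it is left and does not turn or block the dial.
- clamp_pad (a point): outer face (the one away from the dial) of the clamp slide's black upright pad, at its middle: 40 mm wide, 8 mm thick, from z = 28 to 60 mm; this point is at z = 45 mm. Push it towards the dial's axis.
- cassette_centre (a point): centre of the green cassette with a wax block (28 x 40 x 13 mm) that lies loose on the middle of the dial, its underside at z = 30 mm. It rides along with the dial.
- mould: steel base mould, 24 x 37 x 9 mm, loose on the bench beside the stage; origin at the centre of its underside. Leave it.
- petri: lidded white dish, about 46 mm across, 14 mm high, loose on the bench beyond the stage; origin at the centre of its underside. Leave it.
- pen: marker pen, 17 x 135 x 16 mm, lying loose on the bench on the robot's side of the stage; origin at its underside. Leave it.
There are look-alikes about, which are no part of the job. What is shaped like the part that bears cassette_centre but blue, orange or purple is not meant.

How it is judged (in metres and radians):
On the way, in this order (a step that is already met when the one before it is completed fails the run):
1. the dial's index line is at the target line, the dial at rest and the clamp slide still drawn back (distance between index_tip and target_line below 0.0045 m and velocity of joint dial between -0.02 and 0.02 rad/s and value of joint clamp below 0.009 m), for 0.2 s.
2. the clamp slide is fully home (value of joint clamp above 0.0185 m), for 0.2 s.
At the end, for the whole second after the job is handed in: The index tip is within 4.5 mm (about 4 degrees) of the target line and the dial at rest, the clamp slide is within 3.5 mm of its inner stop, and the cassette lies on the dial within 14 mm of its middle (distance between index_tip and target_line below 0.0045 m and velocity of joint dial between -0.02 and 0.02 rad/s and value of joint clamp above 0.0185 m and horizontal distance between cassette_centre and dial_centre below 0.014 m and height (world z) of cassette_centre between 0.033 and 0.04 m); the robot touches nothing.
It fails at once if the cassette is lifted off the dial (height (world z) of cassette_centre above 0.0465 m).
It fails at once if the cassette is pushed away from the middle of the dial (horizontal distance between cassette_centre and dial_centre above 0.014 m).
It fails at once if the stage is squeezed or forced (over 35 N from the fingers) (contact force between the fingers and stage above 35 N).
It fails at once if the mould, the dish or the marker pen beside the stage is moved by more than 15 mm (distance of any of mould, petri, pen from where it was at the start of the episode above 0.015 m).
It also fails if it takes over 54 s, if anything falls off the work surface, if the arm or the gripper's body presses on something with over 40 N, if the wrist force passes 120 N, or if a joint passes its speed limit or range.

ROBOT

A 6-joint arm with a two-finger parallel gripper is mounted at the origin on a cart in front of the work surface, level with it; the furniture and walls round the work are solid. World frame = base frame: x ahead of the robot, y to its left, z up, the work surface at z = 0. Lengths are in m, angles in degrees, forces in N, time in s.
With the tool pointing down it reaches from about 0.25 to 0.725 m from the base axis. Payload 9.7 kg.
Tool frame: the origin (TCP) lies on the centre line of the jaws, within the pads' length; the fingertips stand 17 mm ahead of it and the grasp point (between the pads) lies 2 mm behind it (bot.tip_extent is the distance from the TCP to the fingertips, in m); z points along the fingers, y is the line along which they close (so a half turn about z gives the same grasp; the last joint's range is limited). The gripper opens to 85 mm and grips with 20 to 120 N. Pads are 22 mm wide; open, the fingers measure 114 mm over their backs; the gripper's body (76 mm by 85 mm) begins 54 mm behind the grasp point. The pads swing forward as they close: fully open they stand 13 mm farther back than shut.
Start: joints at [69.901, 4.979, 10.078, 95.1, 0, 90], TCP at [0.189, 0.517, 0.248] pointing down, gripper open.
Joint ranges: [-179.16, 179.16], [-48.56, 103.87], [-65.8, 70.77], [-126.05, 130.52], [-82.76, 87.17], [-180, 180]. Speed limits (degrees/s): [127.2, 127.2, 147.25, 180, 180, 180].

INTERFACE

Orientations are given as [roll, pitch, yaw] about the fixed x, y, z axes, in that order (R = Rz(yaw) Ry(pitch) Rx(roll)).
In Python, from workcell import bot gives the robot as it stands.
- The arm moves only by the tool carry_out, never from a script. Its argument "moves" is text: rows parted by semicolons, each of 7 numbers parted by spaces: the shift along the tool's x, y, z in mm, then the turn, a rotation vector about the tool's x, y, z in degrees, then the finger opening in mm, from 0 to 85.4. A call has 1 to 20 rows; each row is the pose to reach, as a shift and turn from the pose commanded when the call began, along the tool's axes at that moment; what a row does not reach only later rows make up. A row lasts 1/10 s, in which the tool goes at most 50 mm and 8.59 degrees, less where a joint would pass 70% of its speed; a pose out of reach is approached as far as the arm can. A call with a gripper value outside its range is refused whole. The fingers move at their own pace and stop on an object; "force" is the grip in N (left out, the last holds). Time passes only in rows, so rows that repeat a pose let the fingers close. It gives the time, the measured TCP pose, the force, the opening and the grip force at its end, in the units of the state.
- bot.get_obs(): the state, without advancing time (a new reading comes with each control period).
- bot.camera(name): name is "scene" or "top" or "wrist"; returns a dict with "img" (400x640x3 uint8, red, green, blue), "mtx" (3x3 intrinsics, pixels), "position" and "orientation" of the camera in the world; the wrist camera has in their place "mount" (4x4, takes a point from camera to tool coordinates, whose origin is the TCP and whose axes are the flange's). Camera axes: x right, y up, looking along -z (the intrinsics and any distortion apply to the point x, -y, -z); pixel columns grow to the right and rows downward; lengths in m; the calibration is good to about 2 mm. A picture is of the moment at which its call begins: read the wrist's pose just before it. There is no depth.
- bot.job_done(): hands the job in; it is judged then, once.
The state is a dict: "time": time; "q": joint angles; "qd": joint speeds; "joint_efforts": joint torques, N m; "ee_pos": TCP position; "tcp_rot": TCP orientation; "wrist_force": force on the tool from outside, world axes, zero at the start; "torque": the same for the moment, N m; "opening": finger opening in m; "grasp_force": force on a finger pad.
Only numpy, scipy, OpenCV 4.12 (cv2) and the standard library are available. Lean on these libraries where they do the work, as an engineer would, in place of code of your own. Each camera call takes 0.05 s, during which the arm holds its last target. There are 200 camera calls.

## Working session

There is one attempt and no reset: what is moved stays moved. The work goes in short steps, Python scripts to look and compute and a tool call to move; the robot and the scene stay as the last step left them, time stands still between calls to the robot, and variables do not carry over. Pictures are saved under pics/ and viewed, at most 10 in all, crops included, and the job is handed in when it is done.

Besides the shell and the picture viewer there is one more tool, called by a JSON object that holds its "api" and its "payload", one argument or row to a line. carry_out: Moves the arm, as the interface text tells. Its arguments: {"type":"object","properties":{"moves":{"type":"string"},"force":{"type":"number"}},"required":["moves"]}

```bash
mkdir -p pics; ls
python3 - <<'E'
from workcell import bot
import cv2
o=bot.get_obs();print(o['time'],o['ee_pos'],o['tcp_rot'],o['opening'])
for n in('top','scene'):
    c=bot.camera(n);cv2.imwrite(f'pics/{n}0.png',c['img'][:,:,::-1]);print(n,c['mtx'],c['position'],c['orientation'],[k for k in c])
c=bot.camera('wrist');print(c['mount'])
E
```

```text
pics
0.0 [0.18892304 0.5162993  0.24759119] [-1.79924603e+02 -5.95912095e-04  1.59901617e+02] 0.08557669251432994
top [[464.15476865   0.         315.73003104]
 [  0.         464.15476865 209.58869103]
 [  0.           0.           1.        ]] [ 0.49622132 -0.03437353  0.93138978] [  5.06224941  -1.37249638 -91.10185532] ['img', 'mtx', 'position', 'orientation']
scene [[442.52877061   0.         316.61208716]
 [  0.         442.52877061 203.73096905]
 [  0.           0.           1.        ]] [ 0.23631435 -0.72317648  0.46749132] [ 62.56136897  -0.60061967 -24.27420382] ['img', 'mtx', 'position', 'orientation']
[[ 1.44981940e-05  9.63038717e-01  2.69363007e-01  6.80274059e-02]
 [ 9.99999603e-01 -2.54013970e-04  8.54338172e-04  2.88471460e-04]
 [ 8.91182703e-04  2.69362888e-01 -9.63038338e-01 -1.25741628e-01]
 [ 0.00000000e+00  0.00000000e+00  0.00000000e+00  1.00000000e+00]]
```

View pics/top0.png

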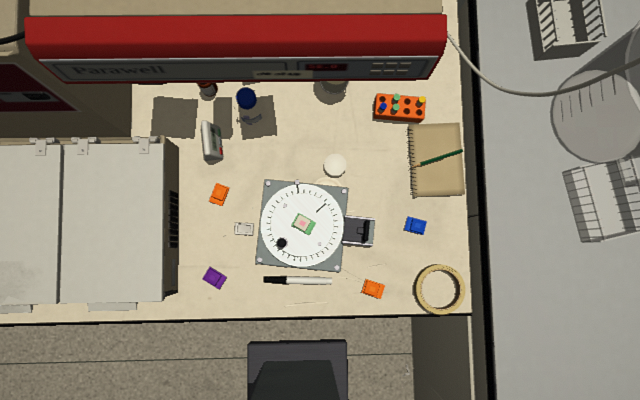

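View pics/scene0.png

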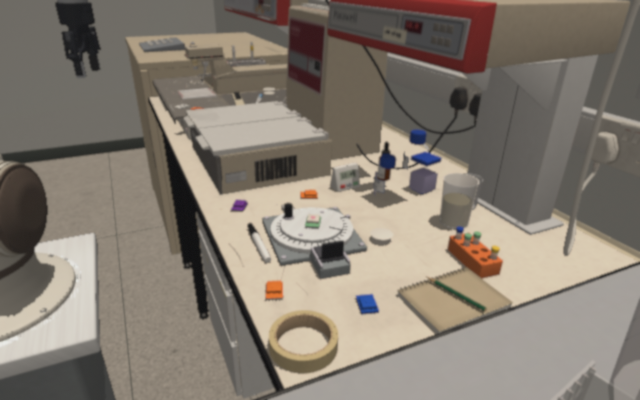

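Top view: dial centre is near (302,224), the black peg at (281,243), the index line at (321,209), and the target with its block probably near (297,187). The clamp slide is at (360,231), to the right (world -y). The green cassette on the dial at (304,223) is the one meant; the orange, blue and purple ones are look-alikes. I'll enlarge to confirm.

Run:
```python
import cv2
i=cv2.imread('pics/top0.png')[165:300,225:390]
cv2.imwrite('pics/crop0.png',cv2.resize(i,None,fx=4.4,fy=4.4,interpolation=cv2.INTER_CUBIC))
```

```text
(no output)
```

View pics/crop0.png

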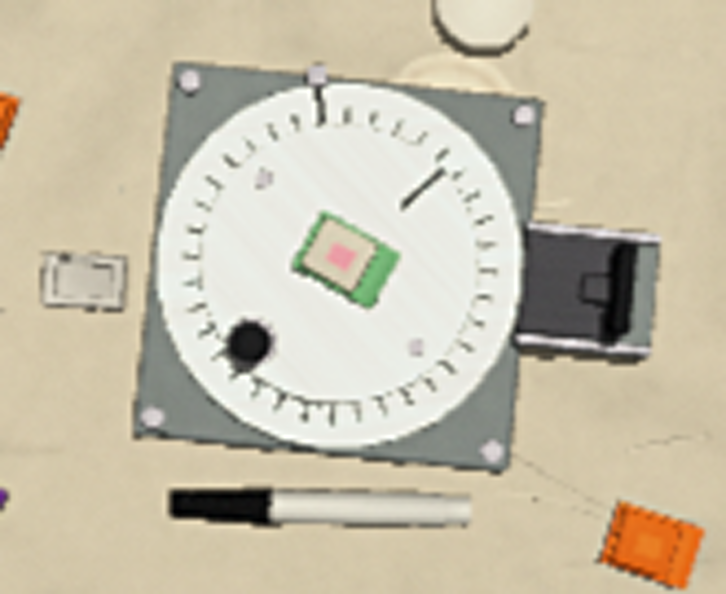

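The crop confirms the layout: the target line, with its block, is at crop (320,103); the index line runs (402,208) to (445,170); the peg is at (250,343); the clamp pad at (622,293). The dial must turn counter-clockwise by about 55°.

```bash
cat > h.py <<'E'
import numpy as np
from scipy.spatial.transform import Rotation as R
def ray(c,uv):
    d=np.linalg.inv(c['mtx'])@[uv[0],uv[1],1.]; d[1:]*=-1
    return np.array(c['position']),R.from_euler('xyz',c['orientation'],degrees=True).as_matrix()@d
def onz(c,uv,z):
    p,d=ray(c,uv); return p+d*(z-p[2])/d[2]
E
python3 - <<'E'
from workcell import bot
from h import *
import cv2
c=bot.camera('top'); i=c['img']
f=lambda u,v,z:onz(c,(u/4.4+225-.4,v/4.4+165-.4),z)
s=np.array([f(*p,14) for p in[(190,80),(525,115),(492,450),(152,417)]])
O=s.mean(0);print('centre',O)
print('screw diag dirs',s-O)
for n,p in dict(ia=(402,208,30),ib=(445,170,30),ta=(320,123,22),tb=(317,88,22),blk=(317,75,30),pegtop=(250,340,60),padtop=(624,293,60),dcas=(345,258,43)).items():
    w=f(p[0],p[1],p[2]/1000);d=w-O;print(n,w.round(4),'r',np.hypot(*d[:2]).round(4),'ang',np.degrees(np.arctan2(d[1],d[0])).round(1))
m=cv2.inRange(i,(0,0,0),(255,255,255))
# white collar+dial blob
hsv=cv2.cvtColor(i,cv2.COLOR_RGB2HSV);w=cv2.inRange(hsv,(0,0,215),(180,25,255));w[:, :250]=0;w[:,350:]=0;w[:175]=0;w[272:]=0
w=cv2.morphologyEx(w,cv2.MORPH_OPEN,np.ones((3,3)))
k=max(cv2.findContours(w,0,2)[0],key=cv2.contourArea);h=cv2.convexHull(k)
e=cv2.fitEllipse(h);print(e,onz(c,e[0],.022))
for n,lo,hi in(('pen',(250,270),(345,290)),):pass
E
```

```text
centre [-0.23600928 -0.09710943 14.        ]
screw diag dirs [[-1.20556592 -0.94673282  0.        ]
 [-0.94356243  1.20956235  0.        ]
 [ 1.20020387  0.94640645  0.        ]
 [ 0.94892448 -1.20923598  0.        ]]
ia [ 0.5712 -0.0579  0.03  ] r 0.8081 ang 2.8
ib [ 0.5878 -0.0773  0.03  ] r 0.824 ang 1.4
ta [ 0.6107 -0.0221  0.022 ] r 0.85 ang 5.1
tb [ 0.6265 -0.021   0.022 ] r 0.8659 ang 5.0
blk [ 0.6312 -0.0212  0.03  ] r 0.8706 ang 5.0
pegtop [0.5135 0.0086 0.06  ] r 0.7569 ang 8.0
padtop [ 0.5306 -0.1514  0.06  ] r 0.7685 ang -4.0
dcas [ 0.5487 -0.0323  0.043 ] r 0.7874 ang 4.7
((301.5703430175781, 224.78463745117188), (82.2485122680664, 82.47213745117188), 71.51509857177734) [ 0.54694204 -0.02937025  0.022     ]
```

Run:
```python
from workcell import bot
from h import *
c=bot.camera('top')
f=lambda u,v,z:onz(c,(u/4.4+225-.4,v/4.4+165-.4),z/1000)
s=np.array([f(*p,14) for p in[(190,80),(525,115),(492,450),(152,417)]])
O=s.mean(0);print('centre',O); d=s-O;print([np.degrees(np.arctan2(a[1],a[0])).round(1) for a in d])
O=(O+[.5469,-.0294,0])/2
for n,p in dict(ia=(402,208,30),ib=(445,170,30),ta=(320,123,22),tb=(317,88,22),peg=(250,340,60),pad=(624,293,60),padin=(610,293,60),padout=(633,293,60),cas=(345,258,43),petri=(485,10,14),blk=(317,75,30)).items():
    w=f(*p);d=w-O;print(n,w.round(4),'r',np.hypot(*d[:2]).round(4),'ang',np.degrees(np.arctan2(d[1],d[0])).round(1))
w=f(445,170,30)-f(402,208,30);print('index dir',np.degrees(np.arctan2(w[1],w[0])))
```

```text
centre [ 0.54762241 -0.0299696   0.014     ]
[np.float64(38.1), np.float64(-52.0), np.float64(-141.7), np.float64(128.1)]
ia [ 0.5712 -0.0579  0.03  ] r 0.037 ang -49.7
ib [ 0.5878 -0.0773  0.03  ] r 0.0625 ang -49.6
ta [ 0.6107 -0.0221  0.022 ] r 0.0639 ang 6.9
tb [ 0.6265 -0.021   0.022 ] r 0.0798 ang 6.3
peg [0.5135 0.0086 0.06  ] r 0.0511 ang 131.4
pad [ 0.5306 -0.1514  0.06  ] r 0.1228 ang -97.8
padin [ 0.5307 -0.1454  0.06  ] r 0.1169 ang -98.2
padout [ 0.5305 -0.1552  0.06  ] r 0.1267 ang -97.6
cas [ 0.5487 -0.0323  0.043 ] r 0.003 ang -61.2
petri [ 0.6623 -0.0978  0.014 ] r 0.1337 ang -30.6
blk [ 0.6312 -0.0212  0.03  ] r 0.0844 ang 5.8
index dir -49.480833439158445
```

{"api": "carry_out", "payload": {
  "moves": "-496 -334 0 0 0 29 0;-496 -334 0 0 0 29 0;-496 -334 0 0 0 29 0;-496 -334 0 0 0 29 0;-496 -334 0 0 0 29 0;-496 -334 0 0 0 29 0;-496 -334 0 0 0 29 0;-496 -334 0 0 0 29 0;-496 -334 0 0 0 29 0;-496 -334 0 0 0 29 0;-496 -334 0 0 0 29 0;-496 -334 0 0 0 29 0;-496 -334 0 0 0 29 0;-496 -334 0 0 0 29 0;-496 -334 0 0 0 29 0;-496 -334 0 0 0 29 0;-496 -334 0 0 0 29 0;-496 -334 0 0 0 29 0",
  "force": 20
}}

```text
time: 2.05
ee_pos: [0.5397, 0.0332, 0.2486]
tcp_rot: [180.0, 0.0, 131.0]
wrist_force: [-0.2, -0.2, -0.2]
opening: 0.0002
grasp_force: 0.0
```

{"api": "carry_out", "payload": {
  "moves": "0 0 40 0 0 0 0;0 0 80 0 0 0 0;0 0 115 0 0 0 0;0 0 140 0 0 0 0;0 0 160 0 0 0 0;0 0 175 0 0 0 0;0 0 185 0 0 0 0;0 0 192 0 0 0 0;0 0 192 0 0 0 0;0 0 192 0 0 0 0"
}}

```text
time: 3.05
ee_pos: [0.5404, 0.0324, 0.057]
tcp_rot: [180.0, 0.0, 130.9]
wrist_force: [-0.8, -0.2, 0.4]
opening: 0.0001
grasp_force: 0.0
```

Run:
```python
from workcell import bot
import cv2,numpy as np
a=bot.camera('wrist')['img'];b=bot.camera('scene')['img'][150:310,220:420]
cv2.imwrite('pics/w1.png',np.hstack([a[:,:,::-1][:, 100:500],cv2.resize(b,(400,320))[:,:,::-1][:,:] if 0 else cv2.copyMakeBorder(cv2.resize(b,(400,320)),0,80,0,0,0)[:,:,::-1]]))
```

```text
(no output)
```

View pics/w1.png

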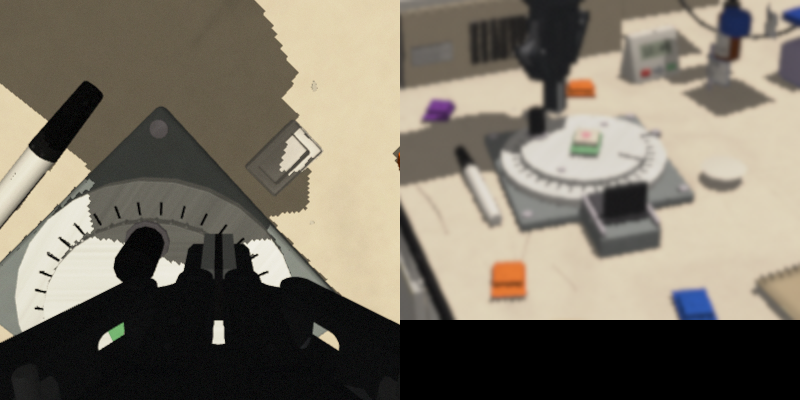

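Wrist view: peg at (140,255) just left of the closed fingers at (218,260), with no contact. The scene view agrees. Pushing along tool -y (counter-clockwise) is right, so I'll compute arc rows.

```bash
cat >> h.py <<'E'
def arc(th,g,g0=35,r=52):
    t=np.radians(th); return ' '.join(f'{v:.0f}' if abs(v)>=.5 else '0' for v in(-r+r*np.cos(t)+g*np.sin(t),-g0-r*np.sin(t)+g*np.cos(t)))+f' 0 0 0 {-th} 0'
E
python3 -c "
from h import *
print(';'.join(arc(t,g) for t,g in [(0,31),(0,27),(0,24),(3,24),(6,24),(9,24),(12,24),(15,24),(18,24),(21,24),(24,24),(27,24),(30,24),(33,24),(36,24),(39,24),(42,24),(44,24),(45,24),(45,24)]))"
```

```text
0 -4 0 0 0 0 0;0 -8 0 0 0 0 0;0 -11 0 0 0 0 0;1 -14 0 0 0 -3 0;2 -17 0 0 0 -6 0;3 -19 0 0 0 -9 0;4 -22 0 0 0 -12 0;4 -25 0 0 0 -15 0;5 -28 0 0 0 -18 0;5 -31 0 0 0 -21 0;5 -34 0 0 0 -24 0;5 -37 0 0 0 -27 0;5 -40 0 0 0 -30 0;5 -43 0 0 0 -33 0;4 -46 0 0 0 -36 0;4 -49 0 0 0 -39 0;3 -52 0 0 0 -42 0;2 -54 0 0 0 -44 0;2 -55 0 0 0 -45 0;2 -55 0 0 0 -45 0
```

{"api": "carry_out", "payload": {
  "moves": "0 -4 0 0 0 0 0;0 -8 0 0 0 0 0;0 -11 0 0 0 0 0;1 -14 0 0 0 -3 0;2 -17 0 0 0 -6 0;3 -19 0 0 0 -9 0;4 -22 0 0 0 -12 0;4 -25 0 0 0 -15 0;5 -28 0 0 0 -18 0;5 -31 0 0 0 -21 0;5 -34 0 0 0 -24 0;5 -37 0 0 0 -27 0;5 -40 0 0 0 -30 0;5 -43 0 0 0 -33 0;4 -46 0 0 0 -36 0;4 -49 0 0 0 -39 0;3 -52 0 0 0 -42 0;2 -54 0 0 0 -44 0;2 -55 0 0 0 -45 0;2 -55 0 0 0 -45 0"
}}

```text
time: 5.15
ee_pos: [0.4971, -0.0022, 0.0564]
tcp_rot: [180.0, 0.0, 175.9]
wrist_force: [-0.8, 0.5, 0.9]
opening: 0.0004
grasp_force: 0.5
```

Run:
```python
from workcell import bot
import cv2
b=bot.camera('top')['img'][165:300,225:390]
cv2.imwrite('pics/t2.png',cv2.resize(b,None,fx=4.4,fy=4.4,interpolation=cv2.INTER_CUBIC)[:,:,::-1])
```

```text
(no output)
```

View pics/t2.png

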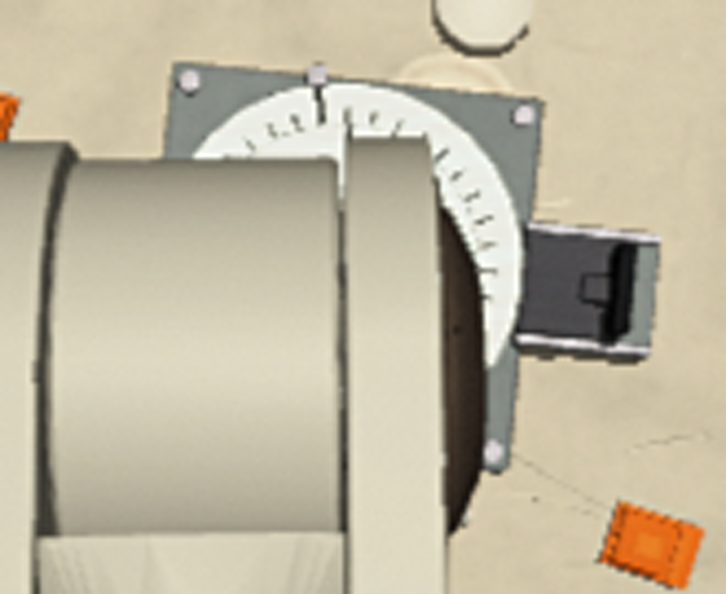

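The arm hides the dial from above, so I'll use the scene camera instead.

Run:
```python
from workcell import bot
import cv2
b=bot.camera('scene')['img'][190:270,255:375]
cv2.imwrite('pics/s2.png',cv2.resize(b,None,fx=6,fy=6,interpolation=cv2.INTER_CUBIC)[:,:,::-1])
```

```text
(no output)
```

View pics/s2.png

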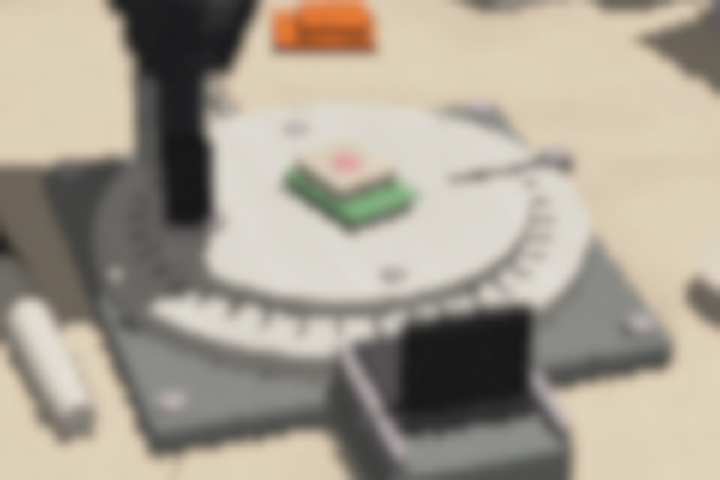

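The index (450,180 to 500,171) already points almost at the target (515,167 to 550,160). I'll measure it.

Run:
```python
from workcell import bot
from h import *
c=bot.camera('scene')
f=lambda u,v,z:onz(c,(u/6+255-.4,v/6+190-.4),z/1000)
# tilt check with dial screws (295,127),(392,273): midpoint = dial centre
a,b=f(295,127,30),f(392,273,30);O=(a+b)/2;print('O',O,'perp',np.degrees(np.arctan2(*(a-b)[1::-1]))-90)
for n,p in dict(ia=(452,180,30),ib=(500,171,30),ta=(520,166,22),tb=(545,160,22),pegtop=(185,137,60)).items():
    w=f(*p);d=w-O;print(n,w.round(4),'r',np.hypot(*d[:2]).round(4),'ang',np.degrees(np.arctan2(d[1],d[0])).round(1))
```

```text
O [ 0.54455874 -0.02594853  0.03      ] perp -5.323841734957895
ia [ 0.5831 -0.0305  0.03  ] r 0.0388 ang -6.7
ib [ 0.6007 -0.0313  0.03  ] r 0.0563 ang -5.4
ta [ 0.6152 -0.0182  0.022 ] r 0.0711 ang 6.3
tb [ 0.6251 -0.0178  0.022 ] r 0.081 ang 5.8
pegtop [ 0.4928 -0.019   0.06  ] r 0.0522 ang 172.4
```

{"api": "carry_out", "payload": {
  "moves": "1.4 -2.8 0 0 0 -3 0;2.3 -5.6 0 0 0 -6 0;3.1 -8.4 0 0 0 -9 0;3.5 -9.9 0 0 0 -10.5 0;3.6 -10.4 0 0 0 -11 0;3.6 -10.4 0 0 0 -11 0;3.6 -10.4 0 0 0 -11 0;4.2 -7.5 0 0 0 -11 0;5 -4 0 0 0 -11 0;5.9 1.4 0 0 0 -11 0;5.9 1.4 -30 0 0 -11 0;5.9 1.4 -70 0 0 -11 0;5.9 1.4 -100 0 0 -11 0"
}}

```text
time: 6.6
ee_pos: [0.4914, 0.0001, 0.1583]
tcp_rot: [-180.0, 0.0, -173.1]
wrist_force: [0.3, -0.6, 0.4]
opening: -0.0
grasp_force: 0.0
```

Run:
```python
from workcell import bot
from h import *
o=bot.get_obs();p=o['ee_pos'];r=R.from_euler('xyz',o['tcp_rot'],degrees=True).as_matrix()
print(p,o['tcp_rot'],r.T@(np.array([.527,-.187,.15])-p))
```

```text
[4.91372306e-01 1.32553102e-04 1.58257650e-01] [-1.79989506e+02  4.83095979e-02 -1.73091177e+02] [-0.01285191 -0.19005788  0.0083033 ]
```

{"api": "carry_out", "payload": {
  "moves": "-4 -40 0 0 0 5 0;-7 -85 0 0 0 10 0;-10 -130 0 0 0 14 0;-12 -165 0 0 0 14 0;-13 -185 0 0 0 14 0;-13 -190 0 0 0 14 0;-13 -190 0 0 0 14 0;-13 -190 0 0 0 14 0"
}}

```text
time: 7.4
ee_pos: [0.527, -0.1864, 0.1562]
tcp_rot: [180.0, -0.0, 172.9]
wrist_force: [0.1, 0.2, -0.3]
opening: -0.0001
grasp_force: 0.0
```

Run:
```python
from workcell import bot
import cv2
b=bot.camera('top')['img'][165:300,225:390]
cv2.imwrite('pics/t3.png',cv2.resize(b,None,fx=4.4,fy=4.4,interpolation=cv2.INTER_CUBIC)[:,:,::-1])
```

```text
(no output)
```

View pics/t3.png

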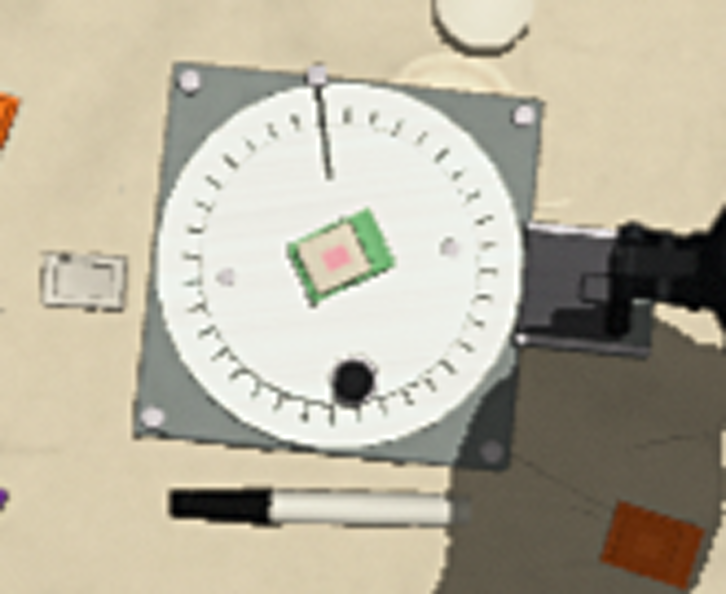

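The index is now in line with the target: one straight line from (330,178) to (317,88). The cassette is still centred and the slide still drawn back. The black part at (640,240) needs checking before I descend; I'll view the wrist camera.

Run:
```python
from workcell import bot
from h import *
import cv2
c=bot.camera('top');M=R.from_euler('xyz',c['orientation'],degrees=True).as_matrix()
for p in [(.527,-.1864,.139),(.527,-.172,.139),(.527,-.15,.21),(.5305,-.1552,.06)]:
    q=M.T@(np.array(p)-c['position']);u=c['mtx']@[q[0]/-q[2],-q[1]/-q[2],1];print(p,((u[:2]-[224.6,164.6])*4.4).round())
cv2.imwrite('pics/w3.png',bot.camera('wrist')['img'][:,:,::-1])
```

```text
(0.527, -0.1864, 0.139) [741. 292.]
(0.527, -0.172, 0.139) [704. 293.]
(0.527, -0.15, 0.21) [677. 285.]
(0.5305, -0.1552, 0.06) [633. 293.]
```

View pics/w3.png

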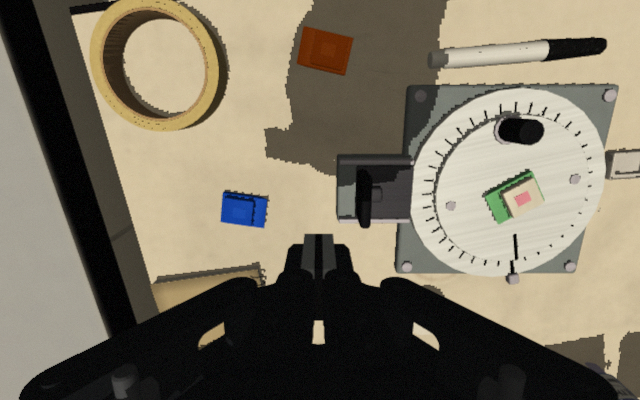

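The black part is only the gripper's wide linkage, high up. The fingers (318,250) are clear of the pad (365,197), so I'll descend and push.

{"api": "carry_out", "payload": {
  "moves": "0 0 35 0 0 0 0;0 0 65 0 0 0 0;0 0 85 0 0 0 0;0 0 95 0 0 0 0;0 0 99 0 0 0 0;0 0 99 0 0 0 0;0 4 99 0 0 0 0;0 8 99 0 0 0 0;0 12 99 0 0 0 0;0 15 99 0 0 0 0;0 18 99 0 0 0 0;0 21 99 0 0 0 0;0 24 99 0 0 0 0;0 26 99 0 0 0 0;0 26 99 0 0 0 0"
}}

```text
time: 9.05
ee_pos: [0.5304, -0.1613, 0.0574]
tcp_rot: [180.0, 0.0, 172.9]
wrist_force: [0.7, -0.0, 0.6]
opening: 0.0003
grasp_force: 0.1
```

{"api": "carry_out", "payload": {
  "moves": "0 2 0 0 0 0 0;0 4 0 0 0 0 0;0 6 0 0 0 0 0;0 7 0 0 0 0 0;0 7 0 0 0 0 0"
}}

```text
time: 9.55
ee_pos: [0.5312, -0.1544, 0.0573]
tcp_rot: [180.0, -0.0, 172.9]
wrist_force: [-0.7, -0.7, 0.1]
opening: -0.0002
grasp_force: 0.4
```

{"api": "carry_out", "payload": {
  "moves": "0 1 0 0 0 0 0;0 2 0 0 0 0 0;0 2 0 0 0 0 0"
}}

```text
time: 9.85
ee_pos: [0.5314, -0.1525, 0.0572]
tcp_rot: [180.0, -0.0, 172.9]
wrist_force: [-0.1, -1.4, 1.6]
opening: 0.0003
grasp_force: 0.7
```

Run:
```python
from workcell import bot
import cv2
b=bot.camera('scene')['img'][190:290,255:375]
cv2.imwrite('pics/s4.png',cv2.resize(b,None,fx=6,fy=6,interpolation=cv2.INTER_CUBIC)[:,:,::-1])
```

```text
(no output)
```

View pics/s4.png

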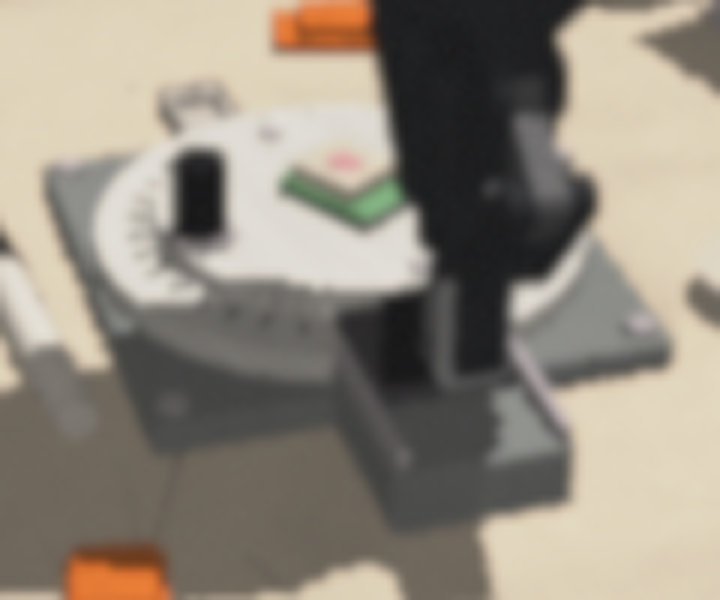

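The finger at (460,330) is against the pad and the slide is moving in. I'll continue in small steps until the force rises.

{"api": "carry_out", "payload": {
  "moves": "0 1 0 0 0 0 0;0 2 0 0 0 0 0;0 3 0 0 0 0 0;0 3 0 0 0 0 0"
}}

```text
time: 10.3
ee_pos: [0.5316, -0.151, 0.0573]
tcp_rot: [-179.8, -0.0, 172.8]
wrist_force: [-0.6, -11.2, 0.5]
opening: 0.0002
grasp_force: 5.3
```

{"api": "carry_out", "payload": {
  "moves": "0 1 0 0 0 0 0;0 2 0 0 0 0 0;0 2 0 0 0 0 0"
}}

```text
time: 10.6
ee_pos: [0.5316, -0.1507, 0.0574]
tcp_rot: [-179.6, 0.0, 172.8]
wrist_force: [-2.1, -19.1, -0.4]
opening: 0.0
grasp_force: 10.2
```

Stopped hard at 19 N with the face where home should be. Backing off.

{"api": "carry_out", "payload": {
  "moves": "0 -3 0 0 0 0 0;0 -8 0 0 0 0 0;0 -16 0 0 0 0 0;0 -26 0 0 0 0 0;0 -35 0 0 0 0 0;0 -35 -30 0 0 0 0;0 -40 -70 0 0 0 0;0 -60 -110 0 0 0 0;0 -90 -130 0 0 0 0;0 -100 -130 0 0 0 0;0 -100 -130 0 0 0 0;0 -100 -130 0 0 0 0;0 -100 -130 0 0 0 0"
}}

```text
time: 11.9
ee_pos: [0.5193, -0.246, 0.1859]
tcp_rot: [179.9, -0.1, 172.9]
wrist_force: [1.0, 0.4, -0.9]
opening: -0.0003
grasp_force: 0.0
```

Run:
```python
from workcell import bot
import cv2
b=bot.camera('top')['img'][165:300,225:390]
cv2.imwrite('pics/t5.png',cv2.resize(b,None,fx=4.4,fy=4.4,interpolation=cv2.INTER_CUBIC)[:,:,::-1])
```

```text
(no output)
```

View pics/t5.png

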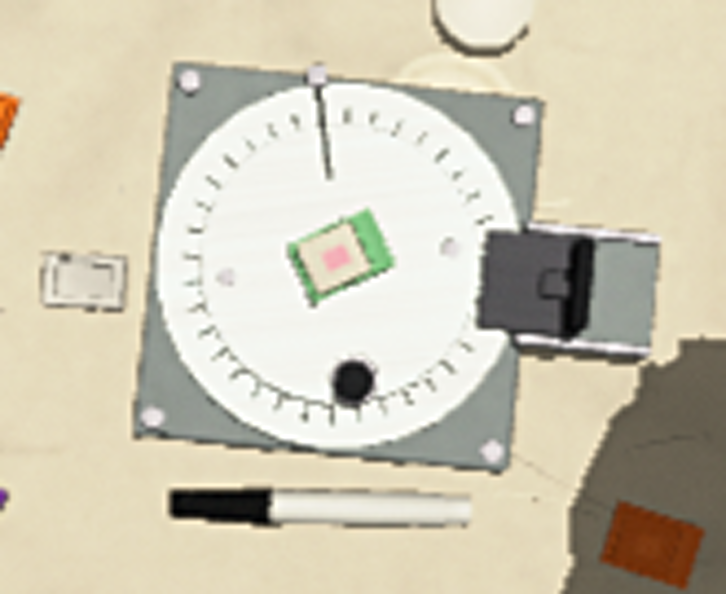

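The index is on the target line (straight from 330,178 to 317,88). The clamp pad moved from column 622 to 580 (about 19 mm) and its shoe is at the dial's rim. The cassette is centred, and the pen, mould and dish have not moved.

```bash
python3 -c "
from workcell import bot
print(bot.job_done())"
```

```text
the job is handed in; nothing more can be done
None
```

I turned the dial until its index line was on the target line, pushed the clamp slide home against its stop, moved the arm clear and handed the job in; no verdict was returned.

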